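# Stop the sowing line's tray belt and stand the seed jar on the refill shelf

## Robot

A 6-joint arm with a two-finger parallel gripper is mounted at the origin on the work surface. World frame = base frame: x ahead of the robot, y to its left, z up, the work surface at z = 0. Lengths are in m, angles in degrees, forces in N, time in s.
With the tool pointing down it reaches from about 0.4 to 0.825 m from the base axis. Payload 7 kg.
Tool frame: the origin (TCP) lies between the finger pads; the fingertips stand 19 mm ahead of it and the grasp point (between the pads) is the TCP; z points along the fingers, y is the line along which they close (so a half turn about z gives the same grasp; the last joint's range is limited). The gripper opens to 88 mm and grips with 3 to 60 N. Pads are 19 mm wide; open, the fingers measure 130 mm over their backs; the gripper's body (78 mm by 193 mm) begins 47 mm behind the grasp point.
Start: joints at [-57.347, 20.546, 0.682, 0, -70.136, -16.507], TCP at [0.188, -0.648, 0.246] pointing down, gripper open.
Joint ranges: [-176.03, 176.03], [-82.01, 121.73], [-58.28, 71.71], [-173.87, 95.51], [-174.79, -0.11], [-173.66, 173.66]. Speed limits (degrees/s): [136.94, 136.94, 172.46, 180, 180, 180].

## Interface

Orientations are given as [roll, pitch, yaw] about the fixed x, y, z axes, in that order (R = Rz(yaw) Ry(pitch) Rx(roll)).
In Python, from plant import r gives the robot as it stands. The module is installed in compiled form; this text tells all that it offers.
- The arm moves only by the shell command python3 -m pendant 'ROWS' [OPENING] [FORCE]. ROWS is JSON, a list of rows, each a list of 6 numbers: the shift along the tool's x, y, z in mm, then the turn, a rotation vector about the tool's x, y, z in rad. In form: [[tx, ty, tz, wx, wy, wz], ...]. A call has 1 to 20 rows; each row is the pose to reach, as a shift and turn from the pose commanded when the call began, along the tool's axes at that moment; what a row does not reach only later rows make up. A row lasts 1/8 s, in which the tool goes at most 62.5 mm and 10.7 degrees, less where a joint would pass 70% of its speed; a pose out of reach is approached as far as the arm can. A call with a gripper value outside its range is refused whole. OPENING is the finger opening in mm, from 0 to 87.6, set as the call begins (- or left out, the last holds). The fingers move at their own pace and stop on an object; FORCE is the grip in N (left out, the last holds). Time passes only in rows, so rows that repeat a pose let the fingers close. It gives the time, the measured TCP pose, the force, the opening and the grip force at its end, in the units of the state.
- r.get_state(): the state, without advancing time (a new reading comes with each control period).
- r.capture(name): name is "scene" or "top" or "wrist"; returns the picture (420x560x3 uint8, red, green, blue); there is no depth.
- r.camera_params(name): a dict with "mtx" (3x3 intrinsics, pixels), "rvec" (rotation vector, rad) and "tvec" (3), from world to camera coordinates, as OpenCV has them; the wrist camera has in their place "mount" (4x4, takes a point from camera to tool coordinates, whose origin is the TCP and whose axes are the flange's). Camera axes: x right, y down, z forward; pixel columns grow to the right and rows downward; lengths in m; the calibration is good to about 2 mm. A picture is of the moment at which its call begins: read the wrist's pose just before it. camera_params takes no time and is no camera call.
- r.close_job(): hands the job in; it is judged then, once.
The state is a dict: "time_s": time; "joints": joint angles; "qd": joint speeds; "joint_torque": joint torques, N m; "tcp_pos": TCP position; "eef_rot": TCP orientation; "contact_force": force on the tool from outside, world axes, zero at the start; "moment": the same for the moment, N m; "gripper_width": finger opening in m; "gripper_force": force on a finger pad.
Only numpy, scipy, OpenCV 4.12 (cv2) and the standard library are available. Lean on these libraries where they do the work, as an engineer would, in place of code of your own. Each camera call takes 0.05 s, during which the arm holds its last target. There are 200 camera calls.

## Task

The tray belt of the sowing line has been left running and the seeder needs refilling. First stop the belt: lift the lever's spring-loaded knob out of its run notch, ease the lever back and let its key drop fully into the narrow OFF notch in the middle of the quadrant, without carrying it on across to the opposite run position. Then set the tall seed jar down gently, upright in the middle of the refill shelf on the near side of the line, and leave the other jars, bottles and pots on the bench standing where they are.

Things in the scene. Friction and masses are not known exactly. Their poses are not given: they have to be found in the camera images.
- drive: Fixed belt-drive station: grey housing 100 x 150 mm (x, y), 64 mm high, on a steel foot 150 x 190 x 10 mm. Origin: centre of the foot's underside, on the bench; z up, x away from the robot. On top stand a lever with a black knob and, beyond the lever (x = 10 to 20 mm), a steel quadrant plate with three notches in its rim.
- lever_pivot (a point): Point on the lever's pivot axis, in the housing, 45 mm above the drive's origin, axes as drive. The lever swings to +y and -y about this x axis; it stays where it is left (light friction). It starts in the wide run notch on +y (belt forward), leaning 16 to 42 degrees from upright to +y. It cannot leave a notch unless the knob is lifted.
- quadrant_top (a point): Point 62 mm above lever_pivot: the rim of the quadrant near OFF. The quadrant is clamped in slotted holes, so the narrow OFF notch lies anywhere within 8 degrees either side of upright: not measured, to be felt or seen. Lever in OFF: 1.5 degrees of play. Plain rim on which the key slides: from 5 to 20 degrees either side of OFF; run notches (square walls, like OFF) 24 to 34 degrees from OFF.
- knob_mid (a point): Middle of the black knob: cylinder 28 mm in diameter, 40 mm long, on the lever's axis (rounded top 22 mm beyond this point, underside 18 mm below it, then a steel sleeve 19 mm in diameter). 110 mm from lever_pivot with the key seated, up to 12 mm more when lifted. z axis outward along the lever, x axis along the drive's x.
- pull_knob (a joint): Lift of the knob along the lever, m: 0 = key seated in a notch, 0.007 = key on the plain rim, 0.012 = fully lifted. A spring draws it in: 4 N seated, 7 N on the rim, 10 N at the top. Let go with the key on the rim, the lever slides with 2 to 8 N of sideways push at the knob; pushed slowly, the key drops into OFF by itself and the notch's square wall then stops the lever hard.
- refill_shelf (a point): Centre of the top face of the refill shelf: flat steel plate 140 x 150 mm (x, y), no rim, 100 mm above the bench, bolted to the near rail of the tray line; z up. The line's rail, 85 mm high, begins 70 mm beyond this point in x; trays behind it reach 116 mm; the seeder head (up to 250 mm) stands over 130 mm to the +y side.
- jar_mid (a point): Centre, half-way up, of the tall seed jar: white, black cap, blank label, closed, 58 mm in diameter and 125 mm high (straight-sided to 95 mm, then a narrower shoulder and cap), 0.2 to 0.42 kg; z up the jar. Stands upright on the bench. It is the tallest of three white containers that may stand in any order.
- squat_jar: Bystander: squat white jar, 68 mm in diameter, 70 mm high, standing on the bench. Origin at the centre of its underside.
- small_bottle: Bystander: white bottle with a narrow neck, 54 mm in diameter, 85 mm high, standing on the bench. Origin at the centre of its underside.
- pot: Bystander: empty terracotta-coloured pot, 90 mm across the rim, 80 mm high. Origin at the centre of its underside.
- sprayer: Bystander: white spray bottle, 72 mm in diameter, 202 mm high. Origin at the centre of its underside.

How it is judged (in metres and radians):
On the way, in this order (a step that is already met when the one before it is completed fails the run):
1. the lever stands in the OFF notch with its key fully down, and the knob has been let go (value of joint pull_knob below 0.002 m and y of knob_mid in the frame of drive between -0.023 and 0.023 m and contact force between the fingers and pull_knob below 0.5 N), for 0.3 s.
2. the seed jar stands upright in the middle of the refill shelf, let go (horizontal distance between jar_mid and refill_shelf below 0.025 m and z of jar_mid in the frame of refill_shelf between 0.058 and 0.067 m and angle between jar_mid's own z axis and vertical below 0.06 rad and contact force between the fingers and seed_jar below 0.5 N), for 0.3 s.
At the end, for the whole second after the job is handed in: The lever is in the OFF notch with its key fully down (knob lifted less than 2 mm, its middle within 23 mm of the station's centre plane), and the seed jar stands at rest, upright within 0.06 rad, on the refill shelf with its axis within 25 mm of the shelf's centre (value of joint pull_knob below 0.002 m and y of knob_mid in the frame of drive between -0.023 and 0.023 m and horizontal distance between jar_mid and refill_shelf below 0.025 m and z of jar_mid in the frame of refill_shelf between 0.058 and 0.067 m and angle between jar_mid's own z axis and vertical below 0.06 rad and linear speed of seed_jar below 0.02 m/s); the robot touches nothing.
It fails at once if the lever is carried across towards the opposite run position (knob more than 86 mm from where it started) (distance of knob_mid from where it was at the start of the episode above 0.086 m).
It fails at once if the seed jar is tipped over (angle between jar_mid's own z axis and vertical above 0.5 rad).
It fails at once if the seed jar is let fall or slammed onto the shelf (faster than 0.35 m/s in the last 10 mm above it) (linear speed of seed_jar above 0.35 m/s and horizontal distance between jar_mid and refill_shelf below 0.07 m and z of jar_mid in the frame of refill_shelf below 0.0725 m).
It fails at once if a bystander is pushed away or knocked over (moved more than 40 mm) (distance of any of squat_jar, small_bottle, pot, sprayer from where it was at the start of the episode above 0.04 m).
It also fails if it takes over 64 s, if anything falls off the work surface, if the arm or the gripper's body presses on something with over 40 N, if the wrist force passes 120 N, or if a joint passes its speed limit or range.

## Working session

There is one attempt and no reset: what is moved stays moved. The work goes in short steps, Python scripts to look and compute and a shell command to move; the robot and the scene stay as the last step left them, time stands still between calls to the robot, and variables do not carry over. Pictures are saved under pics/ and viewed, at most 10 in all, crops included, and the job is handed in when it is done.

```bash
mkdir -p pics
python3 - <<'E'
from plant import r
import cv2,numpy as np
s=r.get_state();print({k:np.round(v,3).tolist() for k,v in s.items()})
for n in("scene","top"):
    im=r.capture(n);cv2.imwrite(f"pics/{n}0.png",im[:,:,::-1]);p=r.camera_params(n)
    R=cv2.Rodrigues(np.array(p["rvec"]))[0];print(n,np.round(p["mtx"],1).tolist(),(-R.T@np.array(p["tvec"]).ravel()).round(3),R.round(2).tolist())
print(r.camera_params("wrist"))
E
```

```text
{'time_s': 0.0, 'joints': [-57.347, 20.591, 0.632, -0.02, -70.134, -16.507], 'qd': [0.003, 0.051, 0.02, 0.029, 0.004, -0.028], 'joint_torque': [0.0, -58.272, 29.304, 6.997, 0.007, -0.0], 'tcp_pos': [0.188, -0.648, 0.245], 'eef_rot': [179.904, -0.009, -163.86], 'contact_force': [0.009, 0.067, 0.078], 'moment': [-0.002, 0.046, 0.018], 'gripper_force': 0.0, 'gripper_width': 0.088}
scene [[426.9, 0.0, 286.4], [0.0, 426.9, 204.4], [0.0, 0.0, 1.0]] [0.847 0.32  0.979] [[-0.75, 0.66, 0.01], [0.56, 0.65, -0.52], [-0.34, -0.39, -0.86]]
top [[396.0, 0.0, 277.1], [0.0, 396.0, 216.5], [0.0, 0.0, 1.0]] [ 0.376 -0.075  1.045] [[0.02, -1.0, -0.01], [-0.99, -0.02, -0.12], [0.12, 0.02, -0.99]]
{'mtx': array([[319.31332608,   0.        , 279.58481222],
       [  0.        , 319.31332608, 208.11770923],
       [  0.        ,   0.        ,   1.        ]]), 'mount': array([[-9.38075157e-04, -9.56078115e-01, -2.93110489e-01,
         8.13565544e-02],
       [ 9.99999545e-01, -9.48074275e-04, -1.07951323e-04,
        -7.01891454e-06],
       [-1.74680616e-04, -2.93110456e-01,  9.56078569e-01,
        -1.38850848e-01],
       [ 0.00000000e+00,  0.00000000e+00,  0.00000000e+00,
         1.00000000e+00]])}
```

View pics/scene0.png

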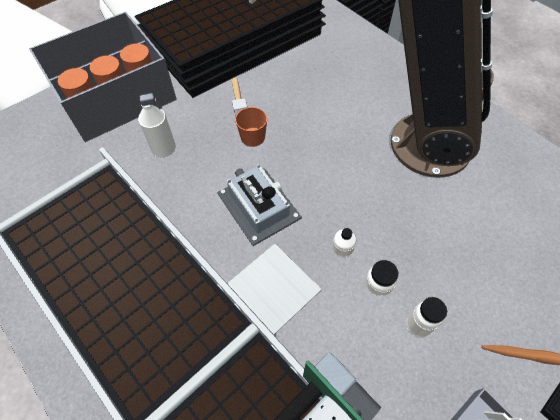

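View pics/top0.png

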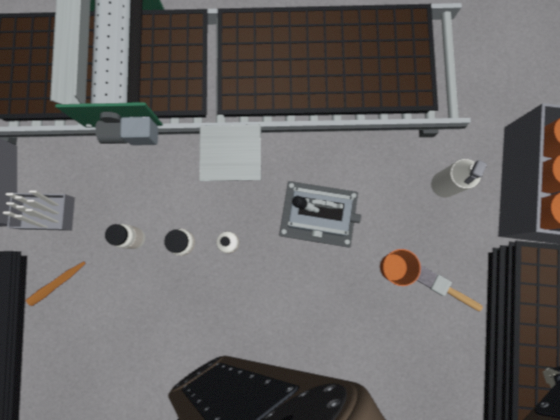

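The scene shows the drive at about (262,200), with the black knob at (268,192), and the shelf at (275,288). In the top view the shelf is at (230,152), the drive at (320,213) and the knob at (300,202). The three white containers are at (120,236), (178,242) and (228,242). The leftmost looks tallest. I'll enlarge the details next.

```bash
cat > h.py <<'E'
from plant import r
import cv2,numpy as np
def cam(n):
    p=r.camera_params(n);K=np.array(p["mtx"])
    if n=="wrist":
        s=r.get_state();T=np.eye(4);T[:3,:3]=rot(s["eef_rot"]);T[:3,3]=s["tcp_pos"];M=T@np.array(p["mount"])
        return K,M[:3,:3].T,M[:3,3]
    R=cv2.Rodrigues(np.array(p["rvec"]))[0];return K,R,-R.T@np.array(p["tvec"]).ravel()
def rot(e):
    from scipy.spatial.transform import Rotation as Ro
    return Ro.from_euler("xyz",e,degrees=True).as_matrix()
def ray(c,uv):
    K,R,o=c;d=R.T@np.linalg.solve(K,[uv[0],uv[1],1.]);return o,d/np.linalg.norm(d)
def onz(c,uv,z):
    o,d=ray(c,uv);return o+d*(z-o[2])/d[2]
def tri(c1,u1,c2,u2):
    A=np.zeros((3,3));b=np.zeros(3);L=[ray(c1,u1),ray(c2,u2)]
    for o,d in L:
        P=np.eye(3)-np.outer(d,d);A+=P;b+=P@o
    X=np.linalg.solve(A,b);return X,max(np.linalg.norm(np.cross(X-o,d)) for o,d in L)
def proj(c,X):
    K,R,o=c;p=K@(R@(np.array(X)-o));return p[:2]/p[2]
E
python3 - <<'E'
import cv2,numpy as np
t=cv2.imread("pics/top0.png");s=cv2.imread("pics/scene0.png")
f=lambda a,x,y,w,h,k:cv2.resize(a[y:y+h,x:x+w],None,fx=k,fy=k,interpolation=cv2.INTER_CUBIC)
A=np.hstack([f(t,270,170,100,80,4),f(s,210,155,100,100,4)[:320]]);B=np.hstack([f(t,90,190,180,60,2.5)[:, :400] ,f(s,320,220,140,110,2.5)[:150,:350]])
C=f(t,95,205,160,60,2.5);D=f(s,325,220,160,112,2.5)
o=np.zeros((600,800,3),np.uint8);o[:320]=A;o[320:470,:400]=C;o[320:600,400:]=D
cv2.imwrite("pics/crop.png",o)
for n,a in(("top",t),("scene",s)):
    m=(a.max(2)<45).astype(np.uint8)
    N,l,st,ce=cv2.connectedComponentsWithStats(m)
    for i in range(1,N):
        if 25<st[i,4]<1500: print(n,st[i].tolist(),ce[i].round(1))
E
```

```text
top [128, 0, 57, 102, 1248] [136.8  47.7]
top [307, 9, 19, 3, 33] [316.2   9.6]
top [383, 69, 23, 8, 36] [395.8  73.5]
top [407, 69, 21, 9, 48] [416.4  73.3]
top [412, 83, 11, 14, 30] [416.7  89.9]
top [157, 114, 48, 4, 127] [180.2 115.3]
top [101, 118, 17, 4, 45] [109.  119.7]
top [293, 197, 49, 23, 373] [317.  209.7]
top [106, 226, 21, 18, 283] [115.9 234.8]
top [166, 235, 7, 11, 30] [168.7 240.4]
top [551, 349, 9, 22, 52] [556.6 363. ]
top [178, 358, 42, 29, 171] [197.2 371.7]
scene [338, 0, 58, 33, 966] [373.   10.6]
scene [399, 0, 74, 165, 1471] [439.6 134.9]
scene [483, 0, 8, 12, 87] [486.3   5.1]
scene [483, 18, 7, 47, 319] [486.  41.]
scene [481, 70, 10, 52, 341] [485.7  93.6]
scene [238, 176, 37, 37, 417] [260.4 194.8]
scene [342, 228, 9, 11, 79] [346.  233.4]
scene [372, 261, 26, 25, 507] [384.1 272.8]
scene [158, 284, 92, 120, 766] [214.1 340.2]
scene [421, 297, 25, 26, 485] [432.9 309.7]
scene [186, 338, 12, 10, 30] [191.4 342.7]
scene [165, 353, 14, 13, 27] [172.3 359.6]
scene [143, 372, 16, 14, 29] [149.7 379.2]
scene [541, 384, 19, 36, 400] [552.7 405.8]
scene [150, 402, 9, 9, 28] [153.5 406. ]
scene [140, 411, 12, 9, 26] [144.8 415.4]
```

View pics/crop.png

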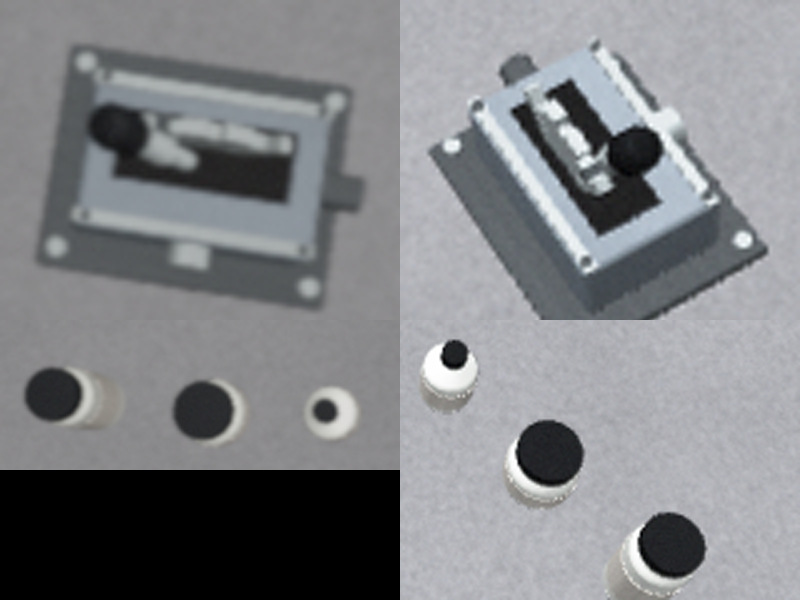

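The crop confirms that the leftmost jar is the tall one: its cap is at top (116,235) and scene (434,310). The knob is at top (299,202) and scene (268.5,193), and the foot corners are clear.

```bash
cat > meas.py <<'E'
from h import *
t=cam("top");s=cam("scene")
c=lambda x,y:(270+x/4-.4,170+y/4-.4)
P=np.array([onz(t,c(*q),.010) for q in((71,45),(350,90),(323,307),(38,263))]);print("foot",P.round(4).tolist())
ctr=P.mean(0);e=(P[0]-P[1]+P[3]-P[2])/2;f=(P[0]-P[3]+P[1]-P[2])/2
print("drive",ctr.round(4),"yaw",np.degrees(np.arctan2(-e[0],e[1])).round(2),np.degrees(np.arctan2(f[1],f[0])).round(2),np.linalg.norm(e),np.linalg.norm(f))
K,err=tri(t,c(117,128),s,(268.4,192.7));print("knob",K.round(4),err)
J,err=tri(t,(115.9,234.8),s,(432.9,309.7));print("jarcap",J.round(4),err)
for uv in((116.1,235.0),):print("jar z125",onz(t,uv,.125).round(4),onz(s,(433.5,310),.125).round(4))
print("squat z70",onz(t,(176.6,241.2),.07).round(4),onz(s,(384.1,273),.07).round(4))
print("bottle z85",onz(t,(224.6,241.4),.085).round(4),onz(s,(346,233.4),.085).round(4))
im=cv2.imread("pics/top0.png");a=np.array(im).astype(int)
m=((a.min(2)>175)).astype(np.uint8);m[:,:190]=0;m[:,270:]=0;m[:118]=0;m[190:]=0
ct=max(cv2.findContours(m,0,1)[0],key=cv2.contourArea);print("shelf",cv2.minAreaRect(ct),cv2.boundingRect(ct))
S=np.array([onz(t,q,.1) for q in((200,124),(260.5,124),(260.5,180.5),(200,181))]);print(S.round(4).tolist())
for q in((229.6,152.4),):print(onz(t,q,.1).round(4))
print([onz(s,q,.1).round(4).tolist() for q in((229,284),(274,245),(320,290),(272,331))])
for n,q in(("pot",(401,267)),("spr",(450,182))):print(n,onz(t,q,.04).round(3))
E
python3 meas.py
```

```text
foot [[0.5979, -0.0822, 0.01], [0.5713, -0.2672, 0.01], [0.4276, -0.2495, 0.01], [0.4522, -0.0635, 0.01]]
drive [ 0.5122 -0.1656  0.01  ] yaw -7.86 -7.16 0.187269332211215 0.14584293119868819
knob [ 0.5216 -0.1087  0.1395] 0.0002700159639724863
jarcap [0.4376 0.3209 0.1148] 0.0007077778423424418
jar z125 [0.4361 0.3167 0.125 ] [0.4425 0.3216 0.125 ]
squat z70 [0.4277 0.1887 0.07  ] [0.434  0.1937 0.07  ]
bottle z85 [0.429  0.0676 0.085 ] [0.4348 0.07   0.085 ]
shelf ((250.0, 154.0), (18.0, 6.0), -0.0) (241, 151, 19, 7)
[[0.7179, 0.138, 0.1], [0.7206, -0.0123, 0.1], [0.5781, -0.0163, 0.1], [0.5739, 0.1312, 0.1]]
[0.6469 0.0616 0.1   ]
[[0.7201, -0.0044, 0.1], [0.5867, -0.0119, 0.1], [0.5808, 0.134, 0.1], [0.7146, 0.1334, 0.1]]
pot [ 0.377 -0.371  0.04 ]
spr [ 0.597 -0.499  0.04 ]
```

```bash
cat > goal.py <<'E'
from h import *
from scipy.spatial.transform import Rotation as Ro
def go(p,R):
    s=r.get_state();R0=rot(s["eef_rot"]);sh=1000*R0.T@(np.array(p)-s["tcp_pos"]);w=Ro.from_matrix(R0.T@R).as_rotvec()
    print("row",sh.round(1).tolist(),w.round(4).tolist(),"rows>=",round(max(np.linalg.norm(sh)/62.5,np.degrees(np.linalg.norm(w))/10.7),1))
PIV=np.array([.512,-.166,.045]);YD=-7.5
def lever(ang,L,piv=PIV,yd=YD):  # tool pose along lever axis at ang deg to +y, TCP at L m
    D=Ro.from_euler("z",yd,degrees=True).as_matrix();a=np.radians(ang)
    ax=D@[0,np.sin(a),np.cos(a)];z=-ax;y=D@[0,np.cos(a),-np.sin(a)];x=np.cross(y,z)
    return piv+L*ax,np.column_stack([x,y,z])
def down(x,y,z,yaw): return [x,y,z],rot([180,0,yaw])
E
python3 -c "
from goal import *
p,R=lever(31.4,.20);print(p);go(p,R);print(R)"
```

```text
[ 0.52560108 -0.06268954  0.21571016]
row [-487.4, 468.2, 29.6] [0.5416, 0.1126, 0.4023] rows>= 10.8
[[-0.99144486  0.11141074 -0.0680054 ]
 [ 0.13052619  0.84624855 -0.51655232]
 [ 0.         -0.52100963 -0.8535508 ]]
```

```bash
python3 -m pendant '[[0,0,-60,0,0,0],[-240,234,-60,0.27,0.06,0.2],[-240,234,-60,0.27,0.06,0.2],[-240,234,-60,0.27,0.06,0.2],[-240,234,-60,0.27,0.06,0.2],[-240,234,-60,0.27,0.06,0.2],[-240,234,-60,0.27,0.06,0.2],[-487.4,468.2,29.6,0.5416,0.1126,0.4023],[-487.4,468.2,29.6,0.5416,0.1126,0.4023],[-487.4,468.2,29.6,0.5416,0.1126,0.4023],[-487.4,468.2,29.6,0.5416,0.1126,0.4023],[-487.4,468.2,29.6,0.5416,0.1126,0.4023],[-487.4,468.2,29.6,0.5416,0.1126,0.4023],[-487.4,468.2,29.6,0.5416,0.1126,0.4023],[-487.4,468.2,29.6,0.5416,0.1126,0.4023],[-487.4,468.2,29.6,0.5416,0.1126,0.4023]]' 87 30
python3 - <<'E'
from goal import *
p,R=lever(31.4,.20);go(p,R)
c=cam("wrist");im=r.capture("wrist")
cv2.imwrite("pics/w1.png",im[:,:,::-1])
for L in(.11,.132,.2): print(L,proj(c,lever(31.4,L)[0]).round(1))
for q in([0,0,.08],):print(proj(c,PIV))
E
```

```text
time_s: 2.1
tcp_pos: [0.525, -0.0638, 0.2159]
eef_rot: [-148.5, 0.0, 172.5]
contact_force: [-0.1, -0.7, -0.2]
gripper_width: 0.087
gripper_force: 0.0
row [-0.5, 1.1, -0.5] [-0.0016, -0.0003, -0.0004] rows>= 0.0
0.11 [281.9 223.1]
0.132 [282.1 233.9]
0.2 [282.9 285.3]
[281.38246111 188.98972446]
```

View pics/w1.png

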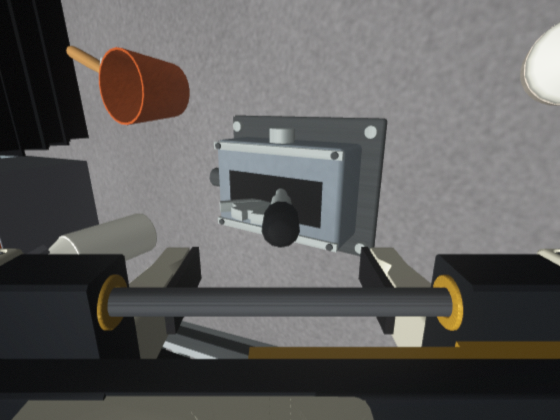

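The wrist view shows the knob at (281,224), right on the predicted axis (282,223). I'll descend along it and grip.

```bash
python3 -m pendant '[[0,1,30,0,0,0],[0,1,60,0,0,0],[0,1,80,0,0,0],[0,1,90,0,0,0],[0,1,90,0,0,0]]'; python3 -m pendant '[[0,0,0,0,0,0],[0,0,0,0,0,0],[0,0,0,0,0,0],[0,0,0,0,0,0],[0,0,0,0,0,0],[0,0,0,0,0,0],[0,0,0,0,0,0],[0,0,0,0,0,0]]' 20 35
```

```text
time_s: 2.78
tcp_pos: [0.5192, -0.1097, 0.139]
eef_rot: [-148.5, 0.0, 172.4]
contact_force: [-0.2, 0.7, 0.3]
gripper_width: 0.0871
gripper_force: 0.0
time_s: 3.78
tcp_pos: [0.5197, -0.1089, 0.1387]
eef_rot: [-148.5, 0.0, 172.5]
contact_force: [0.3, 1.0, 0.6]
gripper_width: 0.0268
gripper_force: 35.0
```

```bash
python3 -m pendant '[[0,0,-4,0,0,0],[0,0,-8,0,0,0],[0,0,-10.5,0,0,0],[0,0,-10.5,0,0,0],[0,0,-10.5,0,0,0]]'; python3 -c "
from goal import *
s=r.get_state();print(rot(s['eef_rot']).T@s['contact_force'])
p=np.array(s['tcp_pos']);v=p-PIV;print(np.linalg.norm(v))
for a in(26,21,16.5):go(*lever(a,.1205))"
```

```text
time_s: 4.4
tcp_pos: [0.5201, -0.1035, 0.1473]
eef_rot: [-148.5, 0.0, 172.5]
contact_force: [3.0, -5.3, -7.9]
gripper_width: 0.0266
gripper_force: 35.0
[-3.62306441 -0.05663299  9.29673809]
0.12012802552556456
row [-0.1, -11.8, 0.2] [-0.0956, -0.0001, -0.0002] rows>= 0.5
row [-0.1, -22.2, 1.6] [-0.1828, -0.0, -0.0003] rows>= 1.0
row [-0.1, -31.5, 3.7] [-0.2614, -0.0, -0.0003] rows>= 1.4
```

```bash
python3 -m pendant '[[0,-6,0,-0.048,0,0],[0,-12,0.2,-0.0956,0,0],[0,-17,0.8,-0.14,0,0],[0,-22.2,1.6,-0.1828,0,0],[0,-27,2.6,-0.222,0,0],[0,-31,3.6,-0.257,0,0],[0,-31,3.6,-0.257,0,0],[0,-31,3.6,-0.257,0,0]]'; python3 -c "
from goal import *
s=r.get_state();print(rot(s['eef_rot']).T@s['contact_force'])
p=np.array(s['tcp_pos']);v=p-PIV;print(np.linalg.norm(v))
go(*lever(16.7,.117))"
```

```text
time_s: 5.4
tcp_pos: [0.5163, -0.1315, 0.1603]
eef_rot: [-163.2, -0.0, 172.5]
contact_force: [2.2, -2.7, -10.3]
gripper_width: 0.0265
gripper_force: 35.0
[-2.50803796  0.68950306 10.53716384]
0.12042400200437871
row [-0.2, -0.2, 3.4] [-0.0012, -0.0002, -0.0003] rows>= 0.1
```

```bash
python3 -m pendant '[[0,0,2,0,0,0],[0,0,4,0,0,0],[0,0,4,0,0,0],[0,0,4,0,0,0]]'; python3 -c "
from goal import *
s=r.get_state();print(rot(s['eef_rot']).T@s['contact_force'])"
```

```text
time_s: 5.9
tcp_pos: [0.5164, -0.1325, 0.157]
eef_rot: [-163.3, 0.0, 172.5]
contact_force: [-1.5, -0.3, -3.5]
gripper_width: 0.0268
gripper_force: 35.0
[1.42364454 0.5315086  3.49725485]
```

```bash
python3 -m pendant '[[0,0,0,0,0,0],[0,0,0,0,0,0],[0,0,0,0,0,0]]' 36; python3 -m pendant '[[0,-1.5,0,-0.013,0,0],[0,-3,0,-0.026,0,0],[0,-4.5,0.1,-0.039,0,0],[0,-6,0.2,-0.051,0,0],[0,-7.5,0.2,-0.064,0,0],[0,-9,0.4,-0.077,0,0],[0,-10.5,0.5,-0.09,0,0],[0,-12,0.6,-0.103,0,0],[0,-13.5,0.8,-0.116,0,0],[0,-15,1,-0.129,0,0],[0,-16.3,1.2,-0.141,0,0],[0,-17.6,1.4,-0.152,0,0]]'
```

```text
time_s: 6.28
tcp_pos: [0.517, -0.1326, 0.1573]
eef_rot: [-163.3, 0.1, 172.5]
contact_force: [-1.3, -0.7, -0.0]
gripper_width: 0.036
gripper_force: 0.0
time_s: 7.78
tcp_pos: [0.5143, -0.1498, 0.1607]
eef_rot: [-172.0, 0.0, 172.5]
contact_force: [-0.9, 2.7, 1.2]
gripper_width: 0.0361
gripper_force: 1.9
```

```bash
python3 -m pendant '[[0,-0.8,0,-0.007,0,0],[0,-1.6,0,-0.014,0,0],[0,-2.4,0,-0.021,0,0],[0,-3.2,0,-0.028,0,0]]'
```

```text
time_s: 8.28
tcp_pos: [0.5139, -0.1529, 0.1611]
eef_rot: [-173.6, 0.0, 172.5]
contact_force: [-0.7, 3.5, 0.3]
gripper_width: 0.0361
gripper_force: 1.8
```

```bash
python3 -m pendant '[[0,-0.8,0,-0.007,0,0],[0,-1.6,0,-0.014,0,0],[0,-2.4,0,-0.021,0,0],[0,-3.2,0,-0.028,0,0]]'
```

```text
time_s: 8.78
tcp_pos: [0.5134, -0.1561, 0.1614]
eef_rot: [-175.2, 0.0, 172.5]
contact_force: [-0.0, 3.2, -0.7]
gripper_width: 0.0362
gripper_force: 1.7
```

```bash
python3 -m pendant '[[0,-0.8,0,-0.007,0,0],[0,-1.6,0,-0.014,0,0],[0,-2.4,0,-0.021,0,0],[0,-3.2,0,-0.028,0,0]]'
```

```text
time_s: 9.28
tcp_pos: [0.5129, -0.1593, 0.1616]
eef_rot: [-176.8, 0.0, 172.5]
contact_force: [-0.3, 3.9, -0.1]
gripper_width: 0.036
gripper_force: 1.6
```

```bash
python3 -m pendant '[[0,-0.8,0,-0.007,0,0],[0,-1.6,0,-0.014,0,0],[0,-2.4,0,-0.021,0,0],[0,-3.2,0,-0.028,0,0]]'
```

```text
time_s: 9.78
tcp_pos: [0.5125, -0.1624, 0.1618]
eef_rot: [-178.4, 0.0, 172.5]
contact_force: [-0.4, 1.5, -1.6]
gripper_width: 0.0362
gripper_force: 1.3
```

```bash
python3 -m pendant '[[0,-0.8,0,-0.007,0,0],[0,-1.6,0,-0.014,0,0],[0,-2.4,0,-0.021,0,0],[0,-3.2,0,-0.028,0,0]]'
```

```text
time_s: 10.28
tcp_pos: [0.5121, -0.1656, 0.1619]
eef_rot: [180.0, 0.0, 172.5]
contact_force: [-0.5, 2.4, -2.3]
gripper_width: 0.0362
gripper_force: 1.2
```

```bash
python3 -m pendant '[[0,-0.8,0,-0.007,0,0],[0,-1.6,0,-0.014,0,0],[0,-2.4,0,-0.021,0,0],[0,-3.2,0,-0.028,0,0]]'
```

```text
time_s: 10.78
tcp_pos: [0.5118, -0.1688, 0.162]
eef_rot: [178.4, 0.0, 172.5]
contact_force: [-0.6, 2.4, -2.0]
gripper_width: 0.0361
gripper_force: 1.2
```

```bash
python3 -m pendant '[[0,-0.8,0,-0.007,0,0],[0,-1.6,0,-0.014,0,0],[0,-2.4,0,-0.021,0,0]]'
```

```text
time_s: 11.15
tcp_pos: [0.5116, -0.1713, 0.1621]
eef_rot: [177.2, 0.1, 172.5]
contact_force: [-0.6, -0.2, -0.8]
gripper_width: 0.0363
gripper_force: 0.0
```

```bash
python3 -m pendant '[[0,-0.7,0,-0.006,0,0],[0,-1.4,0,-0.012,0,0]]'
```

```text
time_s: 11.4
tcp_pos: [0.5113, -0.1725, 0.1619]
eef_rot: [176.5, 0.0, 172.5]
contact_force: [0.3, 0.3, 0.2]
gripper_width: 0.0359
gripper_force: 0.4
```

```bash
python3 -m pendant '[[0,-0.7,0,-0.006,0,0],[0,-1.4,0,-0.012,0,0]]'
```

```text
time_s: 11.65
tcp_pos: [0.5112, -0.1738, 0.1618]
eef_rot: [175.8, 0.0, 172.5]
contact_force: [0.5, 0.0, 0.1]
gripper_width: 0.0363
gripper_force: 0.4
```

```bash
python3 -m pendant '[[0,-0.7,0,-0.006,0,0],[0,-1.4,0,-0.012,0,0]]'; python3 -c "
from h import *
im=r.capture('wrist');cv2.imwrite('pics/w2.png',im[150:400,100:460,::-1].repeat(2,0).repeat(2,1))
im=r.capture('top');cv2.imwrite('pics/t2.png',im[170:250,270:370,::-1].repeat(4,0).repeat(4,1))"
```

```text
time_s: 11.9
tcp_pos: [0.511, -0.1751, 0.1616]
eef_rot: [175.1, 0.0, 172.5]
contact_force: [1.0, 2.6, 1.1]
gripper_width: 0.0358
gripper_force: 1.4
```

View pics/w2.png

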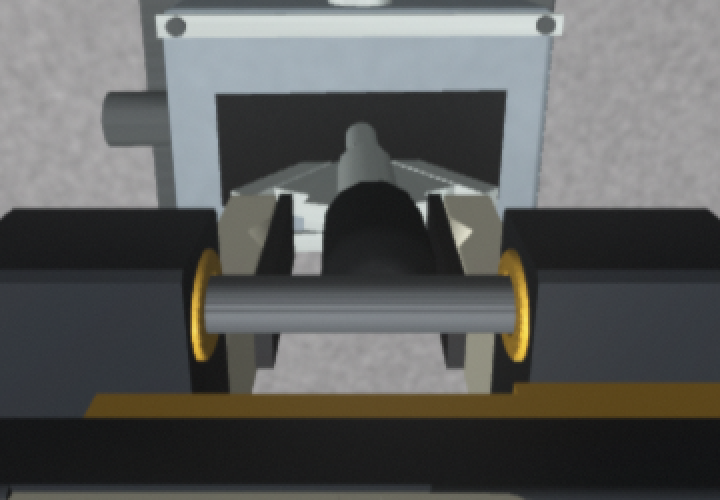

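The wrist view shows the knob between the fingers, near upright at (375,230), touching the right-hand finger. One more small push should show whether it has met the wall.

```bash
python3 -m pendant '[[0,-0.7,0,-0.006,0,0],[0,-1.4,0,-0.012,0,0]]'
```

```text
time_s: 12.25
tcp_pos: [0.5109, -0.1759, 0.1615]
eef_rot: [174.4, 0.1, 172.5]
contact_force: [0.9, 7.7, 0.3]
gripper_width: 0.036
gripper_force: 3.9
```

```bash
python3 -m pendant '[[0,-0.6,0,-0.005,0,0],[0,-1.2,0,-0.01,0,0]]'
```

```text
time_s: 12.5
tcp_pos: [0.5108, -0.1763, 0.1613]
eef_rot: [173.7, 0.0, 172.5]
contact_force: [1.3, 12.3, 1.1]
gripper_width: 0.0362
gripper_force: 5.9
```

The force climbs to 12 N against a hard wall, so the key is in OFF. I'll back off, open and withdraw.

```bash
python3 -m pendant '[[0,4.5,0,0,0,0],[0,4.5,0,0,0,0],[0,4.5,0,0,0,0]]' 70; python3 -m pendant '[[0,4.5,-20,0,0,0],[0,4.5,-60,0,0,0],[0,4.5,-110,0,0,0],[0,4.5,-110,0,0,0],[0,4.5,-110,0,0,0]]' 87
python3 - <<'E'
from goal import *
c=cam("wrist");im=r.capture("wrist");cv2.imwrite("pics/w3.png",im[:,:,::-1])
for a in(-4,-2,0,2):
  for L in(.110,.117):print(a,L,proj(c,lever(a,L)[0]).round(1),"top",proj(c,lever(a,L+.022)[0]).round(1),'sleeve',proj(c,lever(a,L-.018)[0]).round(1))
E
```

```text
time_s: 12.88
tcp_pos: [0.5111, -0.1736, 0.1619]
eef_rot: [173.9, 0.0, 172.5]
contact_force: [-0.8, -0.5, -1.1]
gripper_width: 0.061
gripper_force: 0.0
time_s: 13.5
tcp_pos: [0.5099, -0.1806, 0.2716]
eef_rot: [173.9, 0.0, 172.5]
contact_force: [-0.2, -0.5, -0.7]
gripper_width: 0.0869
gripper_force: 0.0
-4 0.11 [274.1 211.4] top [274.7 220. ] sleeve [273.7 205.3]
-4 0.117 [274.2 214. ] top [274.9 223.1] sleeve [273.8 207.6]
-2 0.11 [278.6 211.3] top [280.6 219.9] sleeve [277.2 205.2]
-2 0.117 [279.2 213.9] top [281.3 222.9] sleeve [277.8 207.5]
0 0.11 [283.2 211.2] top [286.5 219.7] sleeve [280.8 205.1]
0 0.117 [284.2 213.8] top [287.7 222.7] sleeve [281.7 207.4]
2 0.11 [287.7 211. ] top [292.4 219.5] sleeve [284.4 205. ]
2 0.117 [289.1 213.6] top [294.  222.5] sleeve [285.6 207.3]
```

View pics/w3.png

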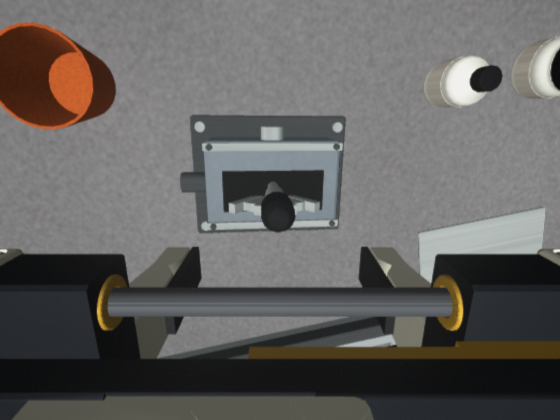

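The wrist view shows the knob (278,211) standing right in front of the middle of the quadrant (centre column 275), and the gripper is clear. Next is the jar.

```bash
python3 -c "
from goal import *
go(*down(.439,.319,.27,-90));go(*down(.48,.07,.30,-139))"
```

```text
row [135.3, 483.1, 52.8] [0.0801, 0.0905, -1.7002] rows>= 9.1
row [62.1, 246.2, -2.8] [0.1006, 0.0447, -0.8459] rows>= 4.6
```

```bash
python3 -m pendant '[[62,246,-3,0.1,0.045,-0.846],[62,246,-3,0.1,0.045,-0.846],[62,246,-3,0.1,0.045,-0.846],[62,246,-3,0.1,0.045,-0.846],[62,246,-3,0.1,0.045,-0.846],[135.3,483.1,52.8,0.08,0.0905,-1.7],[135.3,483.1,52.8,0.08,0.0905,-1.7],[135.3,483.1,52.8,0.08,0.0905,-1.7],[135.3,483.1,52.8,0.08,0.0905,-1.7],[135.3,483.1,52.8,0.08,0.0905,-1.7],[135.3,483.1,52.8,0.08,0.0905,-1.7],[135.3,483.1,52.8,0.08,0.0905,-1.7],[135.3,483.1,52.8,0.08,0.0905,-1.7]]'
python3 - <<'E'
from goal import *
c=cam("wrist");im=r.capture("wrist");cv2.imwrite("pics/w4.png",im[:,:,::-1])
for z in(.125,.0,.085):print(z,proj(c,[.439,.319,z]).round(1))
m=(im.max(2)<50).astype(np.uint8);m[240:]=0
N,l,st,ce=cv2.connectedComponentsWithStats(m)
for i in range(1,N):
    if st[i,4]>200:
        print(st[i],ce[i],onz(c,ce[i],.125).round(4))
E
```

```text
time_s: 15.18
tcp_pos: [0.4396, 0.3181, 0.2707]
eef_rot: [-179.9, -0.0, -90.1]
contact_force: [-0.4, 0.6, -0.0]
gripper_width: 0.087
gripper_force: 0.0
0.125 [278.6 201.6]
0.0 [279.  175.2]
0.085 [278.8 191.1]
[   0    4   31  112 1347] [12.31774313 66.0237565 ] [0.657  0.2027 0.125 ]
[ 261   28   59   66 3034] [289.9683586   59.98978247] [0.4292 0.1989 0.125 ]
[   0  122   64  118 4842] [ 30.78128872 174.21003717] [0.6627 0.2926 0.125 ]
[ 255  174   53   53 2228] [280.92818671 200.15709156] [0.4369 0.3177 0.125 ]
```

View pics/w4.png

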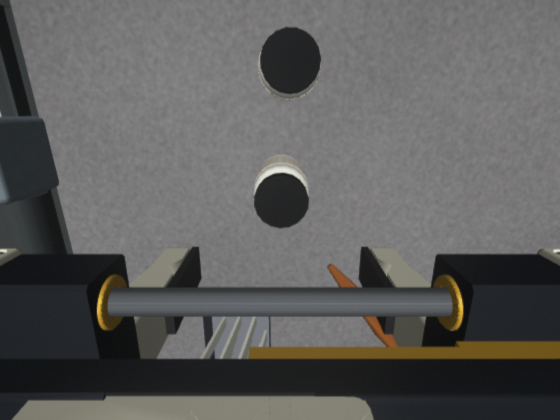

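The jar's cap is at (281,200), which puts it at (0.437, 0.318) under the gripper, so I'll descend and grip.

```bash
python3 -m pendant '[[0,2.6,60,0,0,0],[0,2.6,110,0,0,0],[0,2.6,150,0,0,0],[0,2.6,175,0,0,0],[0,2.6,185.5,0,0,0],[0,2.6,185.5,0,0,0],[0,2.6,185.5,0,0,0]]'; python3 -m pendant '[[0,0,0,0,0,0],[0,0,0,0,0,0],[0,0,0,0,0,0],[0,0,0,0,0,0],[0,0,0,0,0,0],[0,0,0,0,0,0]]' 40 40; python3 -m pendant '[[0,0,-10,0,0,0],[0,0,-40,0,0,0],[0,0,-90,0,0,0],[0,0,-150,0,0,0],[0,0,-180,0,0,0],[0,0,-180,0,0,0],[0,0,-180,0,0,0]]'; python3 -c "
from goal import *
go(*down(.649,.0615,.265,-90))"
```

```text
time_s: 16.1
tcp_pos: [0.4376, 0.3194, 0.0863]
eef_rot: [-179.9, 0.1, -90.0]
contact_force: [0.1, -0.2, -0.3]
gripper_width: 0.0869
gripper_force: 0.0
time_s: 16.85
tcp_pos: [0.4372, 0.3191, 0.0854]
eef_rot: [-179.9, 0.0, -90.0]
contact_force: [0.3, -0.6, 3.6]
gripper_width: 0.0568
gripper_force: 40.0
time_s: 17.73
tcp_pos: [0.436, 0.3183, 0.2641]
eef_rot: [180.0, -0.1, -90.0]
contact_force: [-0.1, 0.2, -2.3]
gripper_width: 0.0569
gripper_force: 39.9
row [256.8, -213.0, -0.8] [0.0006, -0.0012, -0.0001] rows>= 5.3
```

```bash
python3 -m pendant '[[20,0,0,0,0,0],[60,0,0,0,0,0],[110,0,0,0,0,0],[160,0,0,0,0,0],[210,-20,0,0,0,0],[245,-60,0,0,0,0],[256.8,-110,0,0,0,0],[256.8,-160,0,0,0,0],[256.8,-195,0,0,0,0],[256.8,-213,0,0,0,0],[256.8,-213,0,0,0,0],[256.8,-213,0,0,0,0]]'
python3 - <<'E'
from goal import *
s=r.get_state();print(s["tcp_pos"])
c=cam("wrist");t=cam("top");q=cam("scene")
im=r.capture("wrist");a=r.capture("top");b=r.capture("scene")
o=np.zeros((420,560+240,3),np.uint8);o[:,:560]=im
o[:210,560:]=cv2.resize(a[110:215,180:300],(240,210));o[210:,560:]=cv2.resize(b[210:350,210:370],(240,210))
cv2.imwrite("pics/w5.png",o[:,:,::-1])
S=np.array([.649,.0615,.1])
for dx,dy in((-.07,-.075),(-.07,.075),(.07,-.075),(.07,.075)):
    print(dx,dy,proj(c,S+[dx,dy,0]).round(1))
E
```

```text
time_s: 19.23
tcp_pos: [0.6487, 0.0616, 0.2644]
eef_rot: [179.9, -0.0, -90.0]
contact_force: [0.1, 0.7, -2.8]
gripper_width: 0.0568
gripper_force: 39.9
[0.64873573 0.06164518 0.26442751]
-0.07 -0.075 [353.8 115.8]
-0.07 0.075 [344.3 264.4]
0.07 -0.075 [200.4 116. ]
0.07 0.075 [211.  264.6]
```

View pics/w5.png

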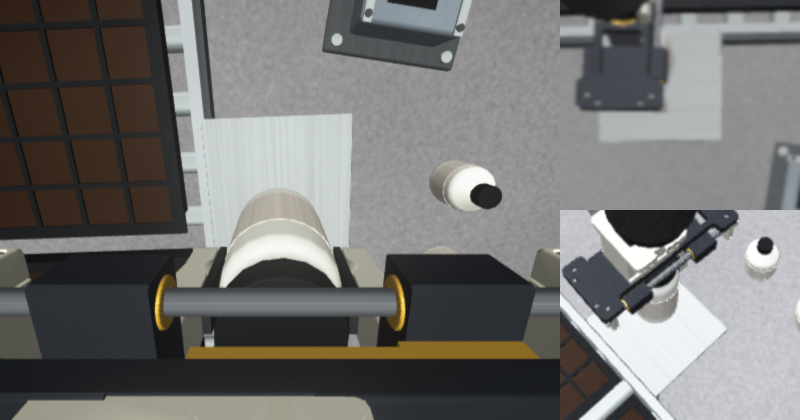

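The shelf's near corners are at (352,114) and (204,119), where (354,116) and (200,116) were predicted, so the jar is centred to within about 2 mm. I'll lower it gently.

```bash
python3 -m pendant '[[0,0,20,0,0,0],[0,0,45,0,0,0],[0,0,60,0,0,0],[0,0,68,0,0,0],[0,0,73,0,0,0],[0,0,75,0,0,0],[0,0,75,0,0,0]]'; python3 -m pendant '[[0,0,0.8,0,0,0],[0,0,1.6,0,0,0],[0,0,2.4,0,0,0],[0,0,2.4,0,0,0]]'
```

```text
time_s: 20.25
tcp_pos: [0.6501, 0.0622, 0.1908]
eef_rot: [-179.9, -0.0, -90.0]
contact_force: [0.5, -0.1, -2.4]
gripper_width: 0.0567
gripper_force: 39.9
time_s: 20.75
tcp_pos: [0.6499, 0.0621, 0.1879]
eef_rot: [-179.9, -0.0, -90.0]
contact_force: [0.3, -0.3, -2.6]
gripper_width: 0.0572
gripper_force: 39.9
```

```bash
python3 -m pendant '[[0,0,0.6,0,0,0],[0,0,1.2,0,0,0],[0,0,1.8,0,0,0],[0,0,1.8,0,0,0]]'
```

```text
time_s: 21.25
tcp_pos: [0.6499, 0.0621, 0.1861]
eef_rot: [-179.9, -0.0, -90.0]
contact_force: [0.2, 0.6, -2.6]
gripper_width: 0.057
gripper_force: 39.9
```

```bash
python3 -m pendant '[[0,0,0.5,0,0,0],[0,0,1,0,0,0],[0,0,1.5,0,0,0],[0,0,1.5,0,0,0]]'
```

```text
time_s: 21.75
tcp_pos: [0.65, 0.0621, 0.1854]
eef_rot: [-179.9, -0.0, -90.0]
contact_force: [-2.7, 0.4, 4.9]
gripper_width: 0.0572
gripper_force: 39.9
```

Contact: the vertical force has gone up by 7 N. I'll release and withdraw upward.

```bash
python3 -m pendant '[[0,0,0,0,0,0],[0,0,0,0,0,0],[0,0,0,0,0,0],[0,0,0,0,0,0],[0,0,0,0,0,0]]' 87; python3 -m pendant '[[0,0,-20,0,0,0],[0,0,-50,0,0,0],[0,0,-90,0,0,0],[0,0,-140,0,0,0],[40,150,-160,0,0,0],[40,150,-160,0,0,0],[40,150,-160,0,0,0],[40,150,-160,0,0,0],[40,150,-160,0,0,0]]'
python3 - <<'E'
from goal import *
t=cam("top");q=cam("scene");w=cam("wrist")
a=r.capture("wrist");b=r.capture("scene")
o=np.zeros((560,800,3),np.uint8);o[:420,:560]=a
o[:240,560:]=cv2.resize(b[150:310,210:370],(240,240))
cv2.imwrite("pics/w6.png",o[:,:,::-1])
print("pred cap scene",proj(q,[.65,.062,.225]),"wrist",proj(w,[.65,.062,.225]))
E
```

```text
time_s: 22.38
tcp_pos: [0.65, 0.0621, 0.1846]
eef_rot: [-179.9, -0.0, -90.0]
contact_force: [0.2, 0.1, 0.6]
gripper_width: 0.0866
gripper_force: 0.0
time_s: 23.5
tcp_pos: [0.5001, 0.0223, 0.3448]
eef_rot: [-179.9, 0.0, -90.0]
contact_force: [0.4, 0.6, 0.7]
gripper_width: 0.0868
gripper_force: 0.0
pred cap scene [272.46459449 262.79163254] wrist [108.67257076 251.69966776]
```

View pics/w6.png

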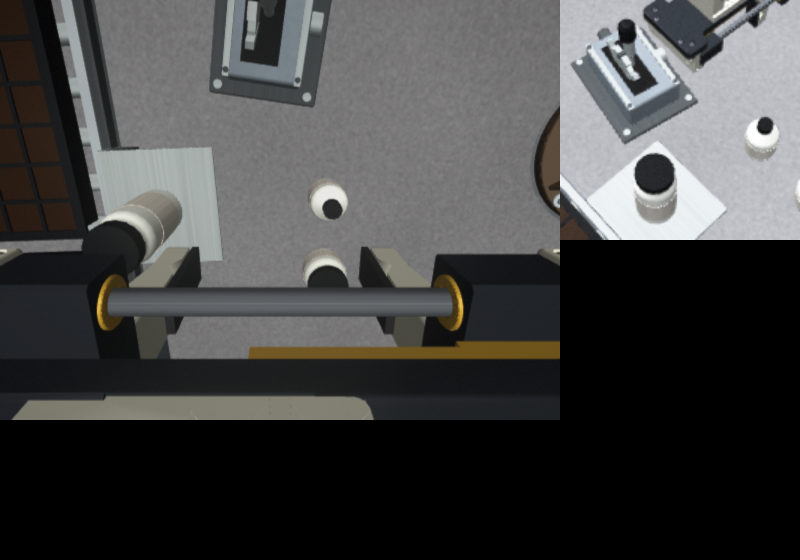

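The jar stands upright at about the shelf's middle. Its cap is at composite (654,173), which is scene (273,265) against a predicted (272,263). The lever stands upright in OFF and the gripper is clear.

```bash
python3 -c "
from plant import r
print(r.close_job())"
```

```text
the job is handed in; nothing more can be done
None
```

The belt lever is in the OFF notch and let go, the seed jar stands upright in the middle of the refill shelf, and the bystanders were not touched; I handed the job in at about 23.6 s of the 64 s limit, and no verdict came back.

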